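Lay a shaft in the length stop and collapse the stop one hole onto it

TASK

Lay the loose steel shaft in the two V blocks of the telescoping length stop and let go of it. Then press the orange button, slide the outer tube along towards the blue headstock, release the button once the tube has left its slot and push on gently until the button snaps up in the next hole, so that the jaw closes the shaft in. Never push on the stop with more than about 12 N, and leave the other things on the table where they are.

Things in the scene. Friction and masses are not known exactly. Their poses are not given: they have to be found in the camera images.
- stop_stand: Length stop, fixed to the table: dark base plate 335x125x12 mm with a blue headstock (top 58 mm up, face at x = -140 mm), two V blocks, and a telescoping square tube along x at y = +30 mm (axis 36 mm up). Origin on the table under its middle; x from headstock to the outer tube's free end, y from V blocks to tube, z up. Over 12 N anywhere on it damages it.
- cradle_mid (a point): Where the middle of the shaft's axis belongs, between the two V blocks, 32.5 mm up; axes as the stand's, Vs along x. V blocks: 12 mm thick, centred 34 mm to either side along x, 90 degree Vs, 28 mm wide on top, 38 mm high; 56 mm free between them down to the base plate. Nearest face of the tube 56 mm away in y. A shaft laid here has 7 mm to the headstock.
- shaft_mid (a point): Centre of the loose bright steel shaft, 12 mm diameter, 110 mm long, about 0.1 kg, at first lying on the table (this point then 6 mm up). Its long axis is this point's y; it can roll, so x and z turn about y.
- shaft: The same shaft as a body; long axis y. Its origin lies on its surface at mid length, not on its axis: use shaft_mid for its place.
- jaw_face (a point): Face, 32 to 36 mm up, of the blue jaw (10 mm thick, 20 to 50 mm up, y from -62 to +44 mm) at the headstock end of the outer tube, facing the V blocks. 177 mm from the headstock face when stop_sleeve reads 0; it closes on the shaft as the tube collapses.
- button_top (a point): Centre of the top of the round orange push button (24 mm across) on the outer tube (28 mm square, 112 mm long, top 50 mm up); 65 mm up when not pressed, 11 mm proud of its collar; only the thumb ledge is higher. Moves with tube and button. Pressed straight down: 2.5 N starts it, then 0.4 N per mm; bottoms at 9 mm (6 N).
- ledge_face (a point): Middle of the pushing face of the blue upright thumb ledge on the outer tube, 14.5 mm from the button's centre on its headstock side; the face looks at the button (+x), is 34 mm wide and rises from 50 to 84 mm above the table (this point 76 mm). A finger on the button that moves towards the headstock (-x of the stand) bears on it and collapses the tube.
- stop_button (a joint): Depth of the button in m: 0 up, 0.009 fully down. A shoulder on its stem locks the outer tube to the inner one; pressed over 5 mm it is free. Released between slot and hole it stays about 5 mm down, its shoulder under the tube wall; over the hole it springs up to 0 and locks (under 2 mm means locked).
- stop_sleeve (a joint): Travel of the outer tube towards the headstock in m, about 0 at first, button up in a slot with up to 25 mm of play; 28 mm on, its 8 mm shoulder is under the wall. The next hole (2 mm play, then solid wall) locks it somewhere between 0.041 and 0.063, differently from stop to stop: to be felt. Friction 1.5 N, up to 1 N more under the wall.
- oiler: Small white oiler bottle with a red spout, 32 mm across, 105 mm tall, standing; bystander, origin under its middle.
- bushing: Bright linear ball bushing, 21 mm across, 30 mm tall, standing; bystander, origin under its middle.
- marker: Green and white marker pen, 17 x 135 x 16 mm, lying along its y; bystander, origin under its middle.
- nylon_foot: White nylon block, 52 x 45 x 20 mm; bystander, origin under its middle.

How it is judged (in metres and radians):
On the way, in this order (a step that is already met when the one before it is completed fails the run):
1. the shaft lies in both V blocks, let go (y of shaft_mid in the frame of cradle_mid between -0.004 and 0.004 m and z of shaft_mid in the frame of cradle_mid between -0.004 and 0.004 m and x of shaft_mid in the frame of cradle_mid between -0.012 and 0.015 m and angle between the y axis of shaft and the x axis of stop_stand, either way round below 0.1 rad and contact force between the fingers and shaft below 0.1 N and linear speed of shaft below 0.02 m/s), for 0.2 s.
2. with the button pressed, the outer tube has left its slot (value of joint stop_button above 0.004 m and value of joint stop_sleeve between 0.02 and 0.045 m), for 0.1 s.
3. the button has snapped up in the next hole (value of joint stop_button below 0.002 m and value of joint stop_sleeve above 0.039 m), for 0.2 s.
At the end, for the whole second after the job is handed in: The outer tube is locked in the next hole (button within 2 mm of up, stop_sleeve 0.039 to 0.065 m); the shaft rests in both V blocks: shaft_mid within 4 mm of cradle_mid across and in height, from 12 mm nearer the headstock to 15 mm farther along, parallel within 0.1 rad (all of step 3 and value of joint stop_sleeve below 0.065 m and y of shaft_mid in the frame of cradle_mid between -0.004 and 0.004 m and z of shaft_mid in the frame of cradle_mid between -0.004 and 0.004 m and x of shaft_mid in the frame of cradle_mid between -0.012 and 0.015 m and angle between the y axis of shaft and the x axis of stop_stand, either way round below 0.1 rad and linear speed of shaft below 0.02 m/s); the robot touches nothing.
It fails at once if the stop is pushed or pressed with more than 12 N (contact force between any of the fingers, the arm and stop_stand above 12 N).
It fails at once if the oiler is moved by more than 20 mm (distance of oiler from where it was at the start of the episode above 0.02 m).
It fails at once if the bushing is moved by more than 20 mm (distance of bushing from where it was at the start of the episode above 0.02 m).
It fails at once if the marker is moved by more than 20 mm (distance of marker from where it was at the start of the episode above 0.02 m).
It fails at once if the nylon foot is moved by more than 20 mm (distance of nylon_foot from where it was at the start of the episode above 0.02 m).
It also fails if it takes over 50 s, if anything falls off the work surface, if the arm or the gripper's body presses on something with over 40 N, if the wrist force passes 120 N, or if a joint passes its speed limit or range.

ROBOT

A 6-joint arm with a two-finger parallel gripper is mounted at the origin on a cart in front of the work surface, level with it; the furniture and walls round the work are solid. World frame = base frame: x ahead of the robot, y to its left, z up, the work surface at z = 0. Lengths are in mm, angles in rad, forces in N, time in s.
With the tool pointing down it reaches from about 300 to 850 mm from the base axis. Payload 5.4 kg.
Tool frame: the origin (TCP) lies midway between the tips of the shut fingers; the grasp point (between the pads) lies 19 mm behind it; z points along the fingers, y is the line along which they close (so a half turn about z gives the same grasp; the last joint's range is limited). The gripper opens to 85 mm and grips with 20 to 120 N. Pads are 22 mm wide; open, the fingers measure 114 mm over their backs; the gripper's body (76 mm by 85 mm) begins 54 mm behind the grasp point. The pads swing forward as they close: fully open they stand 13 mm farther back than shut.
Start: joints at [1, 0.158, 1.597, -0, 1.386, -0.21], TCP at [202.997, 537.958, 231.299] pointing down, gripper open.
Joint ranges: [-2.91, 2.91], [-0.94, 2.29], [0.18, 2.7], [-1.29, 4.43], [0.17, 2.64], [-3, 3]. Speed limits (rad/s): [2.57, 2.57, 3.14, 3.14, 3.14, 3.14].

INTERFACE

Orientations are given as a unit quaternion [w, x, y, z].
In Python, from rig import manip gives the robot as it stands.
- The arm moves only by the tool step_arm, never from a script. Its argument "steps" is a list of rows, each a list of 3 entries, a list of its own where there are three numbers: the turn, a rotation vector about the world's x, y, z in degrees, then the shift along the world's x, y, z in m, then the opening, from 0 (shut) to 1 (fully open). In form: [[[ax, ay, az], [tx, ty, tz], gripper], ...]. A call has 1 to 12 rows; each row shifts and turns the commanded pose from where the row before left it; what a row does not reach is not made up. A row lasts 1/8 s, in which the tool goes at most 62.5 mm and 10.7 degrees, less where a joint would pass 70% of its speed; a pose out of reach is approached as far as the arm can. A call with a gripper value outside its range is refused whole. The fingers move at their own pace and stop on an object; "squeeze" is the grip in N (left out, the last holds). Time passes only in rows, so rows that do not move let the fingers close. It gives the time, the measured TCP pose, the force, the opening and the grip force at its end, in the units of the state.
- manip.read_state(): the state, without advancing time (a new reading comes with each control period).
- manip.get_image(name): name is "side" or "top"; returns the picture (420x560x3 uint8, red, green, blue); there is no depth.
- manip.camera_params(name): a dict with "fx", "fy", "cx", "cy" (pixels), "position" and "orientation" of the camera in the world. Camera axes: x right, y down, z forward; pixel columns grow to the right and rows downward; lengths in mm; the calibration is good to about 2 mm. A picture is of the moment at which its call begins. camera_params takes no time and is no camera call.
- manip.hand_in(): hands the job in; it is judged then, once.
The state is a dict: "t": time; "joint_pos": joint angles; "joint_vel": joint speeds; "effort": joint torques, N m; "eef_pos": TCP position; "tcp_rot": TCP orientation; "wrist_force": force on the tool from outside, world axes, zero at the start; "torque": the same for the moment, N m; "gripper_width": finger opening in mm; "finger_force": force on a finger pad.
Only numpy, scipy, OpenCV 4.12 (cv2) and the standard library are available. Lean on these libraries where they do the work, as an engineer would, in place of code of your own. Each camera call takes 0.05 s, during which the arm holds its last target. There are 200 camera calls.

## Working session

There is one attempt and no reset: what is moved stays moved. The work goes in short steps, Python scripts to look and compute and a tool call to move; the robot and the scene stay as the last step left them, time stands still between calls to the robot, and variables do not carry over. Pictures are saved under pics/ and viewed, at most 13 in all, crops included, and the job is handed in when it is done.

Besides the shell and the picture viewer there is one more tool, called after ">>>" as name([rows], argument=value, ...), one row to a line, values as JSON. step_arm: Moves the arm, as the interface text tells. Its arguments: {"type":"object","properties":{"steps":{"type":"array","items":{"type":"array"}},"squeeze":{"type":"number"}},"required":["steps"]}

```bash
mkdir -p pics; python3 - <<'E'
from rig import manip
import cv2
for n in("top","side"):
    im=manip.get_image(n); cv2.imwrite(f"pics/{n}0.png",im[:,:,::-1]); print(n,manip.camera_params(n))
print(manip.read_state())
E
```

```text
top {'fx': 517.6621882894475, 'fy': 517.6621882894475, 'cx': 277.7823101192209, 'cy': 212.7206065747499, 'position': array([ 360.37804198,  156.63453768, 1365.32488972]), 'orientation': array([ 0.05708542, -0.69491272,  0.71493767, -0.05197792])}
side {'fx': 440.0857284770346, 'fy': 440.0857284770346, 'cx': 279.4352616673961, 'cy': 211.3197635286836, 'position': array([356.43702621, 879.33559848, 665.62863497]), 'orientation': array([ 0.05148269, -0.12134843,  0.89514647, -0.4258367 ])}
{'t': 0.1, 'joint_pos': array([ 9.99919616e-01,  1.59032728e-01,  1.59812110e+00,  7.92736228e-06,
        1.38625113e+00, -2.10108855e-01]), 'joint_vel': array([-0.00070514, -0.00299652, -0.00123777,  0.00102827, -0.00102992,
        0.00016866]), 'effort': array([ 2.41076905e-04, -3.96986747e+01, -3.32339251e+01, -2.60619945e-04,
        4.13304966e-03, -4.48148364e-05]), 'eef_pos': array([202.68143508, 537.49126194, 230.38173854]), 'tcp_rot': array([-3.48523462e-04,  1.79407930e-01,  9.83774351e-01, -8.36454357e-04]), 'wrist_force': array([-0.66614532,  0.39371013,  0.08724712]), 'torque': array([0.02020735, 0.02100414, 0.04163856]), 'finger_force': 0.0, 'gripper_width': 85.15617744496402}
```

View pics/top0.png

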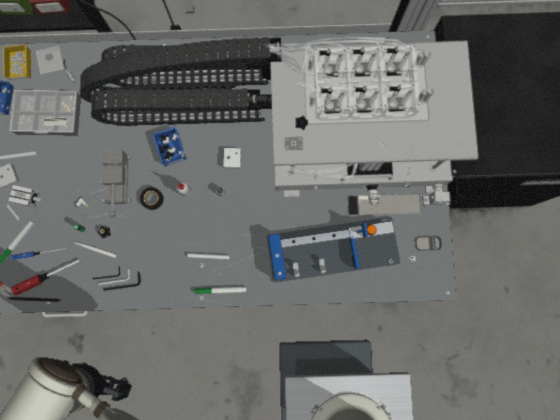

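View pics/side0.png

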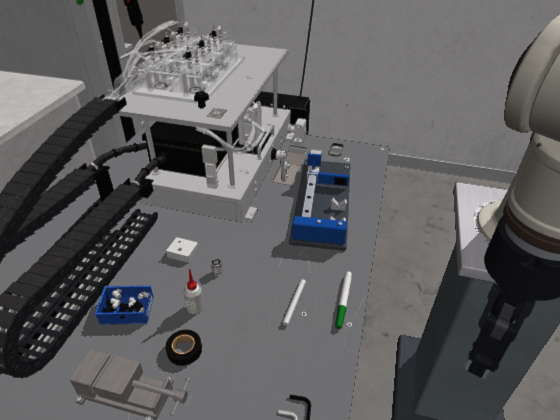

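The top view shows the shaft at about (208,256) and the stand around (333,250), with the headstock at (277,256), the V blocks at (296,268) and (322,265), and the orange button at (372,229). The marker (220,290) lies near the shaft. I'll enlarge those areas.

```bash
python3 - <<'E'
import cv2
a=cv2.imread("pics/top0.png")[215:305,180:410]; b=cv2.imread("pics/side0.png")[140:335,270:390]
cv2.imwrite("pics/topc.png",cv2.resize(a,None,fx=3.4,fy=3.4,interpolation=cv2.INTER_CUBIC))
cv2.imwrite("pics/sidec.png",cv2.resize(b,None,fx=3,fy=3,interpolation=cv2.INTER_CUBIC))
E
```

```text
(no output)
```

View pics/topc.png

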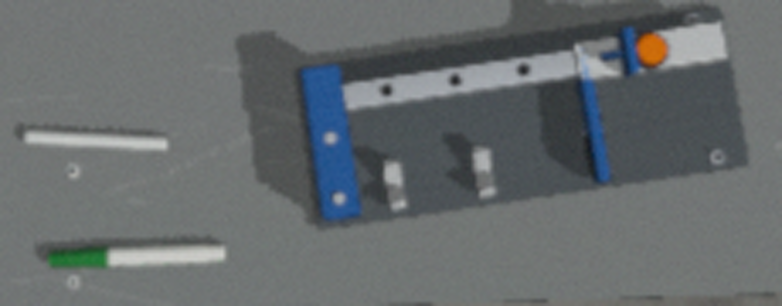

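View pics/sidec.png

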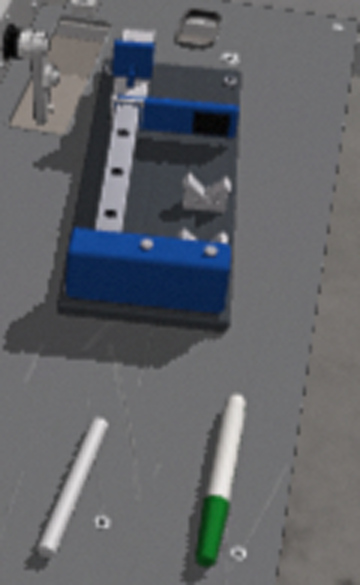

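```bash
cat > h.py <<'E'
import numpy as np
from rig import manip
from scipy.spatial.transform import Rotation as R
from scipy.optimize import least_squares
C={n:manip.camera_params(n) for n in("top","side")}
def rot(c): q=c["orientation"]; return R.from_quat([q[1],q[2],q[3],q[0]]).as_matrix()
def proj(n,P):
    c=C[n]; p=(np.atleast_2d(P)-c["position"])@rot(c); return p[:,:2]/p[:,2:]*[c["fx"],c["fy"]]+[c["cx"],c["cy"]]
def back(n,uv,z):
    c=C[n]; d=rot(c)@np.array([(uv[0]-c["cx"])/c["fx"],(uv[1]-c["cy"])/c["fy"],1]); return c["position"]+d*(z-c["position"][2])/d[2]
T=lambda u,v:np.array([(u+.5)/3.4-.5+180,(v+.5)/3.4-.5+215])
S=lambda u,v:np.array([(u+.5)/3-.5+270,(v+.5)/3-.5+140])
def stand(p,P): 
    c,s=np.cos(p[2]),np.sin(p[2]); P=np.atleast_2d(P); return np.c_[p[0]+c*P[:,0]-s*P[:,1],p[1]+s*P[:,0]+c*P[:,1],P[:,2]]
E
python3 - <<'E'
from h import *
print("shaft top",[back("top",T(*p),6).round(1) for p in[(25,137),(168,144)]],"side",[back("side",S(*p),6).round(1) for p in[(101,421),(46,549)]])
pts=[("top",T(746,163),(167.5,-62.5,12)),("top",T(396,185),(-112,-40,36)),("top",T(484,172),(-44,-40,36)),
("top",T(602,181),(42,-62,50)),("side",S(240,68),(167.5,-62.5,12)),("side",S(237,107),(37,-62,50)),("side",S(207,188),(-44,-40,33)),("top",T(719,9),(167.5,62.5,12)),("side",S(228,319),(-167.5,-62.5,12)),("side",S(62,305),(-167.5,62.5,12))]
f=lambda p:np.concatenate([proj(n,stand(p,P))[0]-u for n,u,P in pts])
r=least_squares(f,[380,0,-1.5],loss="soft_l1",x_scale=[1,1,.01]);p=r.x
print(p,np.degrees(p[2]),f(p).reshape(-1,2).round(1).tolist())
print("cradle",stand(p,(-78,-40,32.5)))
b=back("top",T(652,50),65); print("button",b, stand([0,0,-p[2]],b-[p[0],p[1],0]))
c,s=np.cos(p[2]),np.sin(p[2])
loc=lambda w:(np.array([[c,s],[-s,c]])@(w[:2]-p[:2])).round(1)
print("btn loc",loc(b),"V",loc(back("top",T(396,185),36)),loc(back("top",T(484,172),36)),"headface",loc(back("top",T(350,140),58)),"jaw outer",loc(back("top",T(602,181),50)))
E
```

```text
shaft top [array([466.7, 405.2,   6. ]), array([458.2, 294.6,   6. ])] side [array([458.2, 292.6,   6. ]), array([467.5, 401.8,   6. ])]
[472.7017998   19.09278855  -1.44622692] -82.86269868534539 [[2.6, -0.4], [-1.8, 0.6], [-1.4, 0.3], [-0.7, 0.8], [-0.6, -0.5], [0.9, 2.1], [0.1, -0.2], [1.6, -2.0], [0.6, -0.2], [-1.8, -1.5]]
cradle [[423.32044527  91.51848721  32.5       ]]
button [513.48803652 -71.93654229  65.        ] [[95.39155566 29.16002896 65.        ]]
btn loc [95.4 29.2] V [-107.2  -39.3] [-40.3 -39.7] headface [-136.4   -2.2] jaw outer [ 44.  -60.2]
```

>>> step_arm([
  [[0,0,-8.2],[0.029,-0.021,-0.01],0.5],
  [[0,0,-8.2],[0.029,-0.021,-0.01],0.5],
  [[0,0,-8.2],[0.029,-0.021,-0.01],0.5],
  [[0,0,-8.2],[0.029,-0.021,-0.01],0.5],
  [[0,0,-8.2],[0.029,-0.021,-0.01],0.5],
  [[0,0,-8.2],[0.029,-0.021,-0.01],0.5],
  [[0,0,-8.2],[0.029,-0.021,-0.01],0.5],
  [[0,0,-8.2],[0.029,-0.021,-0.01],0.5],
  [[0,0,-8.3],[0.028,-0.021,-0.01],0.5],
  [[0,0,0],[0,0,0],0.5],
  [[0,0,0],[0,0,0],0.5],
])

```text
t: 1.48
eef_pos: [462.4, 349.2, 141.1]
tcp_rot: [-0.0, 0.734, 0.679, -0.0]
wrist_force: [-0.5, -0.2, -0.5]
gripper_width: 42.8
finger_force: 0.0
```

```bash
cat >> h.py <<'E'
def st():
    s=manip.read_state(); q=s["tcp_rot"]; M=R.from_quat([q[1],q[2],q[3],q[0]]).as_matrix()
    print(s["t"],s["eef_pos"].round(1),"y-yaw",np.degrees(np.arctan2(M[1,1],M[0,1])).round(2),"z",M[:,2].round(3),"F",s["wrist_force"].round(2),"w",round(s["gripper_width"],1),s["finger_force"],s["joint_pos"].round(2))
E
python3 -c "from h import *;st()"
```

```text
1.475 [462.4 349.2 141.1] y-yaw -4.51 z [-0.001 -0.    -1.   ] F [-0.46 -0.23 -0.52] w 42.8 0.0 [0.44 0.25 1.67 0.   1.22 0.52]
```

>>> step_arm([
  [[0,0,0],[0,0,-0.03],0.5],
  [[0,0,0],[0,0,-0.03],0.5],
  [[0,0,0],[0,0,-0.03],0.5],
  [[0,0,0],[0,0,-0.025],0.5],
  [[0,0,0],[0,0,-0.014],0.5],
  [[0,0,0],[0,0,-0.008],0.5],
  [[0,0,0],[0,0,0],0.5],
  [[0,0,0],[0,0,0],0.5],
], squeeze=30)

```text
t: 2.48
eef_pos: [463.7, 349.4, 5.3]
tcp_rot: [0.0, 0.735, 0.678, 0.001]
wrist_force: [0.2, 0.2, 0.6]
gripper_width: 42.9
finger_force: 0.0
```

```bash
python3 -c "
from h import *;st()
import cv2
im=manip.get_image('side')[230:350,230:390,::-1]
cv2.imwrite('pics/g1.png',cv2.resize(im,None,fx=4,fy=4,interpolation=2))"
```

```text
2.475 [463.7 349.4   5.3] y-yaw -4.56 z [ 0.002  0.001 -1.   ] F [0.21 0.18 0.57] w 42.9 0.0 [0.44 0.45 1.73 0.   0.96 0.52]
```

View pics/g1.png

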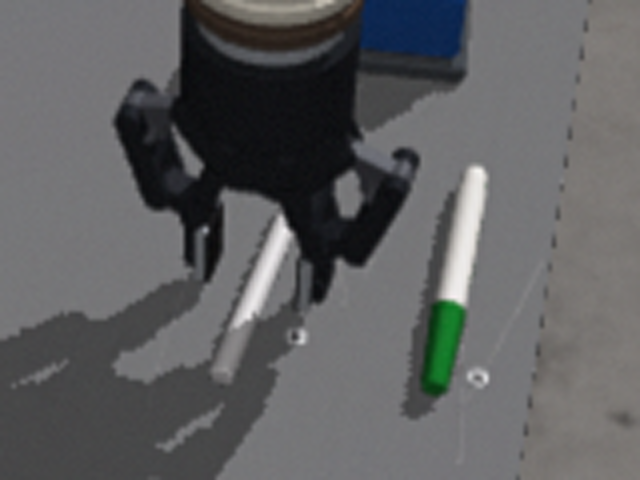

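The fingers straddle the shaft (shaft end at (222,372) in the crop) and the marker is clear. I'll go a little lower and close.

>>> step_arm([
  [[0,0,0],[0,0,-0.0035],0.3],
  [[0,0,0],[0,0,0],0.2],
  [[0,0,0],[0,0,0],0.1],
  [[0,0,0],[0,0,0],0.0],
  [[0,0,0],[0,0,0],0.0],
  [[0,0,0],[0,0,0],0.0],
  [[0,0,0],[0,0,0],0.0],
  [[0,0,0],[0,0,0],0.0],
], squeeze=40)

```text
t: 3.52
eef_pos: [463.0, 348.9, 0.8]
tcp_rot: [0.0, 0.735, 0.678, 0.0]
wrist_force: [-0.7, -0.5, 1.0]
gripper_width: 10.3
finger_force: 39.1
```

```bash
python3 -c "from h import *;st()"
```

```text
3.525 [463.  348.9   0.8] y-yaw -4.57 z [ 0. -0. -1.] F [-0.69 -0.54  0.96] w 10.3 39.06453788280487 [ 0.44  0.46  1.73 -0.    0.96  0.52]
```

>>> step_arm([
  [[0,0,0],[0,0,0.015],0.0],
  [[0,0,0],[0,0,0.035],0.0],
  [[0,0,0],[0,0,0.05],0.0],
  [[0,0,1.5],[-0.005,-0.032,0],0.0],
  [[0,0,1.5],[-0.005,-0.033,0],0.0],
  [[0,0,1.5],[-0.005,-0.033,0],0.0],
  [[0,0,1.5],[-0.005,-0.033,0],0.0],
  [[0,0,1.5],[-0.005,-0.033,0],0.0],
  [[0,0,1.5],[-0.005,-0.033,0],0.0],
  [[0,0,1.5],[-0.005,-0.033,0],0.0],
  [[0,0,1.2],[-0.004,-0.03,0],0.0],
  [[0,0,0],[0,0,0],0.0],
])

```text
t: 5.03
eef_pos: [424.2, 87.7, 101.6]
tcp_rot: [0.001, 0.663, 0.749, 0.0]
wrist_force: [0.1, -0.5, -1.1]
gripper_width: 10.4
finger_force: 39.1
```

>>> step_arm([
  [[0,0,0],[0,0,-0.02],0.0],
  [[0,0,0],[0,0,-0.015],0.0],
  [[0,0,0],[0,0,0],0.0],
  [[0,0,0],[0,0,0],0.0],
])

```text
t: 5.52
eef_pos: [424.3, 89.3, 66.2]
tcp_rot: [0.0, 0.662, 0.75, 0.0]
wrist_force: [0.2, 0.1, -0.9]
gripper_width: 10.0
finger_force: 39.1
```

```bash
python3 -c "
from h import *;st()
import cv2
a=manip.get_image('side')[140:260,270:370,::-1];b=manip.get_image('top')[215:305,240:410,::-1]
a=cv2.resize(a,(400,480),interpolation=2);b=cv2.resize(b,None,fx=2.35,fy=2.35,interpolation=2)
c=np.zeros((480,800,3),np.uint8);c[:,:400]=a;c[:b.shape[0],400:400+b.shape[1]]=b[:, :400]
cv2.imwrite('pics/g2.png',c)"
```

```text
5.525 [424.3  89.3  66.2] y-yaw 7.16 z [ 0.  0. -1.] F [ 0.17  0.07 -0.93] w 10.0 39.1444855928421 [-0.07 -0.    2.12  0.    1.02 -0.2 ]
```

View pics/g2.png

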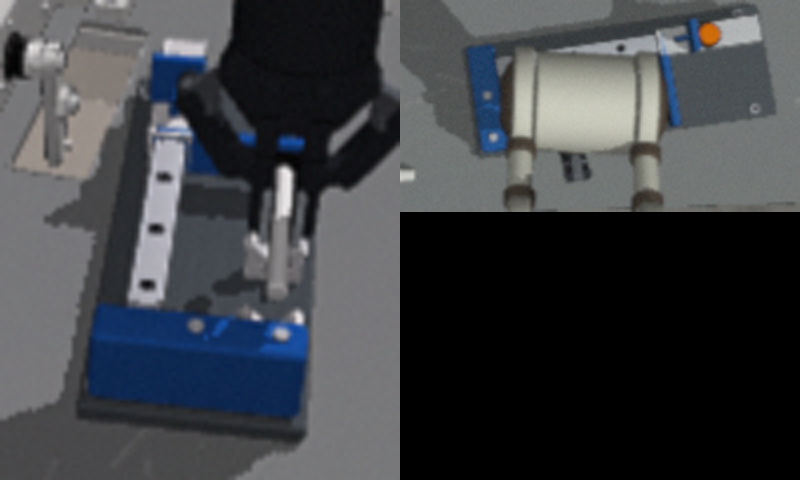

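The side view shows the shaft held over the Vs. Its near end is at crop (279,292), its far end at about (285,170), and the near V tips are at (252,312) and (296,318). I'll compare these with the target.

```bash
python3 - <<'E'
from h import *
p=[472.7,19.1,-1.446]
S4=lambda u,v:np.array([u/4-.4+270,v/4-.4+140])
n,f=back("side",S4(279,292),71.4),back("side",S4(285,168),75)
c,s=np.cos(p[2]),np.sin(p[2]); loc=lambda w:(np.array([[c,s],[-s,c]])@(np.array(w)[:2]-p[:2])).round(1)
print("ends loc",loc(n),loc(f),"V near mid loc",loc(back("side",S4(274,315),38)),"tcp loc",loc([424.3,89.3]))
for e in(-55,55):
  w=stand(p,(-76+e,-40,71.4)); print("pred end px crop",(proj("side",w)-[270,140])*4)
  print("V",(proj("side",stand(p,[(-112,-54,38),(-112,-26,38),(-44,-54,38),(-44,-26,38)]))-[270,140])*4)
E
```

```text
ends loc [-130.4  -40.6] [-20.1 -40. ] V near mid loc [-109.6  -40.4] tcp loc [-75.7 -39.3]
pred end px crop [[276.18684706 291.03142211]]
V [[296.96274506 318.61844223]
 [246.19521422 313.65329761]
 [299.97144072 243.97761204]
 [251.77587985 239.46944668]]
pred end px crop [[282.77969198 172.32846047]]
V [[296.96274506 318.61844223]
 [246.19521422 313.65329761]
 [299.97144072 243.97761204]
 [251.77587985 239.46944668]]
```

>>> step_arm([
  [[0,0,0],[0,0,-0.015],0.0],
  [[0,0,0],[0,0,-0.012],0.0],
  [[0,0,0],[0,0,-0.006],0.0],
  [[0,0,0],[0,0,-0.003],0.0],
  [[0,0,0],[0,0,0],0.0],
  [[0,0,0],[0,0,0],0.0],
])

```text
t: 6.38
eef_pos: [424.4, 88.9, 30.1]
tcp_rot: [0.0, 0.662, 0.75, 0.0]
wrist_force: [-0.0, -0.2, -0.8]
gripper_width: 10.0
finger_force: 39.1
```

>>> step_arm([
  [[0,0,0],[0,0,-0.001],0.0],
  [[0,0,0],[0,0,0],0.0],
  [[0,0,0],[0,0,0],0.0],
])

```text
t: 6.75
eef_pos: [424.0, 89.0, 28.9]
tcp_rot: [0.0, 0.662, 0.75, 0.0]
wrist_force: [-1.2, -0.7, -0.1]
gripper_width: 10.2
finger_force: 39.1
```

>>> step_arm([
  [[0,0,0],[0,0,-0.001],0.0],
  [[0,0,0],[0,0,0],0.0],
  [[0,0,0],[0,0,0],0.0],
])

```text
t: 7.12
eef_pos: [424.2, 89.0, 27.9]
tcp_rot: [0.0, 0.662, 0.75, 0.0]
wrist_force: [0.6, 0.2, 0.4]
gripper_width: 10.0
finger_force: 39.2
```

>>> step_arm([
  [[0,0,0],[0,0,-0.0003],0.0],
  [[0,0,0],[0,0,0],0.15],
  [[0,0,0],[0,0,0],0.2],
  [[0,0,0],[0,0,0],0.35],
  [[0,0,0],[0,0,0],0.35],
  [[0,0,0],[0,0,0],0.35],
  [[0,0,0],[0,0,0.02],0.35],
  [[0,0,0],[0,0,0.04],0.35],
  [[0,0,0],[0,0,0.05],0.35],
  [[0,0,0],[0,0,0],0.35],
])

```text
t: 8.38
eef_pos: [427.3, 88.8, 141.7]
tcp_rot: [0.004, 0.662, 0.75, 0.003]
wrist_force: [0.1, 0.0, -0.4]
gripper_width: 30.1
finger_force: 0.0
```

```bash
python3 -c "
from h import *;st()
import cv2
a=manip.get_image('side')[140:260,270:370,::-1]
cv2.imwrite('pics/g3.png',cv2.resize(a,(400,480),interpolation=2))"
```

```text
8.375 [427.3  88.8 141.7] y-yaw 7.13 z [ 0.009 -0.001 -1.   ] F [ 0.07  0.01 -0.4 ] w 30.1 0.0 [-0.07 -0.13  2.07  0.    1.19 -0.2 ]
```

View pics/g3.png

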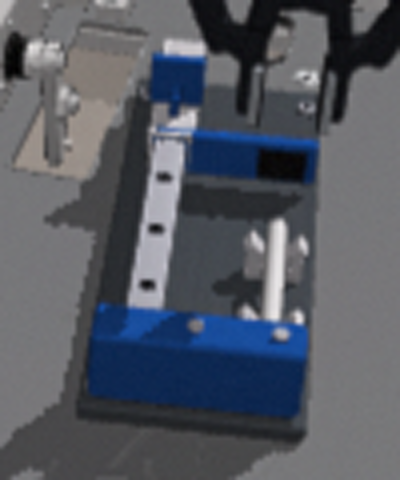

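The shaft lies in both V blocks, with its ends at crop (277,225) and (273,318). Next is the button.

>>> step_arm([
  [[0,0,0],[0.015,-0.027,0],0.0],
  [[0,0,0],[0.015,-0.027,-0.006],0.0],
  [[0,0,0],[0.015,-0.027,-0.006],0.0],
  [[0,0,0],[0.015,-0.027,-0.007],0.0],
  [[0,0,0],[0.015,-0.027,-0.007],0.0],
  [[0,0,0],[0.0145,-0.0275,-0.007],0.0],
  [[0,0,0],[0,0,0],0.0],
  [[0,0,0],[0,0,0],0.0],
  [[0,0,0],[0,0,0],0.0],
])

```text
t: 9.55
eef_pos: [512.8, -72.6, 104.1]
tcp_rot: [-0.001, 0.661, 0.75, -0.0]
wrist_force: [0.7, -0.7, 0.7]
gripper_width: -0.3
finger_force: 0.0
```

```bash
python3 -c "
from h import *;st()
import cv2
a=manip.get_image('side')[120:260,260:380,::-1];b=manip.get_image('top')[200:290,260:410,::-1]
c=np.zeros((490,800,3),np.uint8);c[:,:420]=cv2.resize(a,(420,490),interpolation=2);c[:228,420:]=cv2.resize(b,(380,228),interpolation=2)
cv2.imwrite('pics/g4.png',c)"
```

```text
9.55 [512.8 -72.6 104.1] y-yaw 7.18 z [-0.001  0.001 -1.   ] F [ 0.68 -0.65  0.66] w -0.3 0.0 [-0.37  0.15  1.87  0.    1.12 -0.5 ]
```

View pics/g4.png

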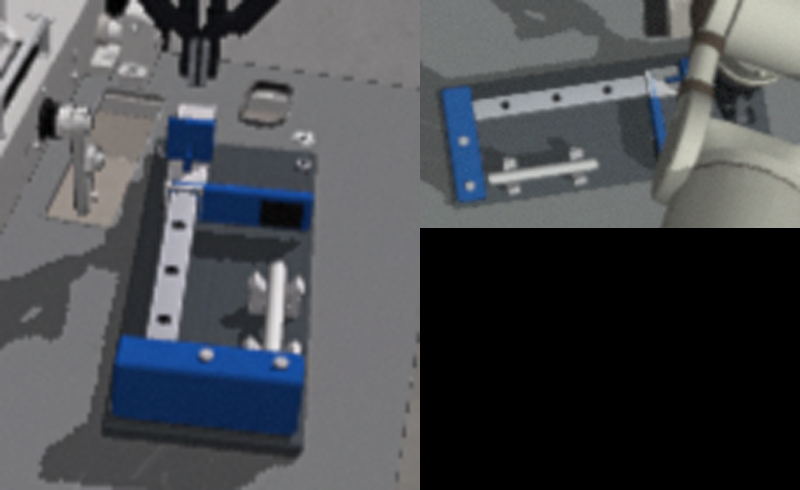

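The shaft sits across both Vs in the top view too. In the side crop, the ledge top edge runs from (168,119) to (214,123), and the shut fingertips are at about (198,80).

```bash
python3 - <<'E'
from h import *
p=[472.7,19.1,-1.446]
c,s=np.cos(p[2]),np.sin(p[2]); loc=lambda w:(np.array([[c,s],[-s,c]])@(np.array(w)[:2]-p[:2])).round(1)
S3=lambda u,v:np.array([u/3.5-.4+260,v/3.5-.4+120])
print("ledge top",loc(back("side",S3(191,121),84)),"tip",loc(back("side",S3(198,81),104)),"tcp",loc([512.8,-72.6]), "btn target",loc([513.3,-70.4]))
print(proj("side",[512.8,-72.6,104.1]),S3(198,81))
E
```

```text
ledge top [75.4 30.1] tip [97.5 28.1] tcp [96.  28.4] btn target [93.9 29.1]
[[316.00108693 142.99870338]] [316.17142857 142.74285714]
```

>>> step_arm([
  [[0,0,0],[0.001,-0.001,-0.015],0.0],
  [[0,0,0],[0,0,-0.01],0.0],
  [[0,0,0],[0,0,-0.006],0.0],
  [[0,0,0],[0,0,-0.003],0.0],
  [[0,0,0],[0,0,0],0.0],
  [[0,0,0],[0,0,0],0.0],
])

```text
t: 10.4
eef_pos: [514.8, -74.7, 70.9]
tcp_rot: [0.0, 0.662, 0.75, 0.0]
wrist_force: [0.5, 0.1, 0.5]
gripper_width: 0.2
finger_force: 0.0
```

>>> step_arm([
  [[0,0,0],[0,0,-0.0025],0.0],
  [[0,0,0],[0,0,-0.0025],0.0],
  [[0,0,0],[0,0,-0.0015],0.0],
  [[0,0,0],[0,0,0],0.0],
])

```text
t: 10.9
eef_pos: [514.6, -74.6, 64.1]
tcp_rot: [0.0, 0.662, 0.75, -0.0]
wrist_force: [0.0, 0.7, 3.3]
gripper_width: -0.1
finger_force: 1.2
```

>>> step_arm([
  [[0,0,0],[0,0,-0.0015],0.0],
  [[0,0,0],[0,0,-0.0015],0.0],
  [[0,0,0],[0,0,-0.0015],0.0],
  [[0,0,0],[0,0,-0.0015],0.0],
  [[0,0,0],[0,0,0],0.0],
  [[0,0,0],[0,0,0],0.0],
])

```text
t: 11.65
eef_pos: [514.6, -74.6, 58.1]
tcp_rot: [0.0, 0.662, 0.75, 0.0]
wrist_force: [-1.3, -0.0, 4.3]
gripper_width: -0.3
finger_force: 2.4
```

>>> step_arm([
  [[0,0,0],[0,0,-0.001],0.0],
  [[0,0,0],[0,0,0],0.0],
  [[0,0,0],[-0.0003,0.002,0],0.0],
  [[0,0,0],[-0.0002,0.002,0],0.0],
  [[0,0,0],[-0.0003,0.002,0],0.0],
  [[0,0,0],[-0.0002,0.002,0],0.0],
  [[0,0,0],[-0.0003,0.002,0],0.0],
  [[0,0,0],[0,0,0],0.0],
])

```text
t: 12.65
eef_pos: [513.5, -64.9, 57.3]
tcp_rot: [0.001, 0.662, 0.75, -0.0]
wrist_force: [-1.3, -0.8, 4.3]
gripper_width: 0.1
finger_force: 2.6
```

>>> step_arm([
  [[0,0,0],[-0.0003,0.0025,0],0.0],
  [[0,0,0],[-0.0003,0.0025,0],0.0],
  [[0,0,0],[-0.0003,0.0025,0],0.0],
  [[0,0,0],[-0.0003,0.0025,0],0.0],
  [[0,0,0],[-0.0003,0.0025,0],0.0],
  [[0,0,0],[-0.0004,0.0025,0],0.0],
  [[0,0,0],[-0.0003,0.0025,0],0.0],
  [[0,0,0],[-0.0003,0.0025,0],0.0],
  [[0,0,0],[0,0,0],0.0],
])

```text
t: 13.78
eef_pos: [511.1, -44.8, 57.4]
tcp_rot: [0.001, 0.662, 0.75, -0.0]
wrist_force: [-0.7, -1.0, 5.7]
gripper_width: 0.0
finger_force: 2.6
```

```bash
python3 -c "
from h import *;st()
import cv2
a=manip.get_image('side')[120:260,260:380,::-1]
cv2.imwrite('pics/g5.png',cv2.resize(a,(420,490),interpolation=2))"
```

```text
13.775 [511.1 -44.8  57.4] y-yaw 7.14 z [ 0.001 -0.001 -1.   ] F [-0.67 -1.01  5.65] w 0.0 2.5822088446147973 [-0.32  0.21  1.91 -0.    1.02 -0.45]
```

View pics/g5.png

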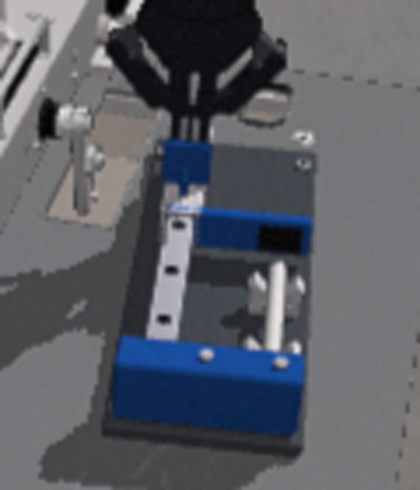

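The ledge top has moved to crop row 146 (mid 188,146), and the jaw's top right corner from about (313,192) to (311,219).

```bash
python3 - <<'E'
from h import *
p=[472.7,19.1,-1.446]
c,s=np.cos(p[2]),np.sin(p[2]); loc=lambda w:(np.array([[c,s],[-s,c]])@(np.array(w)[:2]-p[:2])).round(1)
S3=lambda u,v:np.array([u/3.5-.4+260,v/3.5-.4+120])
for q,z in[((191,121),84),((188,145),84),((313,192),50),((311,219),50)]: print(loc(back("side",S3(*q),z)))
print("tcp",loc([511.1,-44.8]))
E
```

```text
[75.4 30.1]
[43.6 29.7]
[ 49.6 -60.4]
[ 16.2 -59.6]
tcp [68.2 30.1]
```

>>> step_arm([
  [[0,0,0],[-0.0003,0.002,0],0.0],
  [[0,0,0],[0,0,0],0.0],
  [[0,0,0],[0,0,0.003],0.0],
  [[0,0,0],[0,0,0.005],0.0],
  [[0,0,0],[0,0,0.0045],0.0],
  [[0,0,0],[0,0,0],0.0],
  [[0,0,0],[0,0,0],0.0],
])

```text
t: 14.7
eef_pos: [510.2, -42.4, 69.3]
tcp_rot: [-0.0, 0.662, 0.75, -0.0]
wrist_force: [0.3, -0.5, 0.1]
gripper_width: -0.0
finger_force: 0.0
```

>>> step_arm([
  [[0,0,0],[-0.0002,0.0015,0],0.0],
  [[0,0,0],[-0.0002,0.0015,0],0.0],
  [[0,0,0],[-0.0002,0.0015,0],0.0],
  [[0,0,0],[0,0,0],0.0],
])

```text
t: 15.2
eef_pos: [509.7, -37.9, 69.5]
tcp_rot: [-0.0, 0.662, 0.75, -0.0]
wrist_force: [0.2, 0.0, -1.0]
gripper_width: -0.2
finger_force: 0.0
```

>>> step_arm([
  [[0,0,0],[-0.0001,0.001,0],0.0],
  [[0,0,0],[-0.0001,0.001,0],0.0],
  [[0,0,0],[-0.0001,0.001,0],0.0],
  [[0,0,0],[-0.0001,0.001,0],0.0],
  [[0,0,0],[0,0,0],0.0],
])

```text
t: 15.82
eef_pos: [509.4, -34.3, 69.5]
tcp_rot: [0.0, 0.662, 0.75, -0.0]
wrist_force: [-0.9, -3.4, -0.2]
gripper_width: -0.1
finger_force: 2.0
```

>>> step_arm([
  [[0,0,0],[-0.0001,0.001,0],0.0],
  [[0,0,0],[-0.0001,0.001,0],0.0],
  [[0,0,0],[-0.0001,0.001,0],0.0],
])

```text
t: 16.2
eef_pos: [509.0, -31.0, 69.5]
tcp_rot: [-0.0, 0.662, 0.75, -0.0]
wrist_force: [-0.6, -3.1, -0.5]
gripper_width: -0.2
finger_force: 2.0
```

>>> step_arm([
  [[0,0,0],[-0.0001,0.001,0],0.0],
  [[0,0,0],[-0.0001,0.001,0],0.0],
  [[0,0,0],[-0.0001,0.0005,0],0.0],
  [[0,0,0],[-0.0001,0.0005,0],0.0],
])

```text
t: 16.7
eef_pos: [508.7, -28.0, 69.5]
tcp_rot: [-0.0, 0.662, 0.75, 0.0]
wrist_force: [-0.1, -4.3, -0.1]
gripper_width: -0.2
finger_force: 1.9
```

```bash
python3 - <<'E'
from h import *;st()
import cv2
a=manip.get_image('side')[120:260,260:380,::-1]
cv2.imwrite('pics/g6.png',cv2.resize(a,(420,490),interpolation=2))
E
```

```text
16.7 [508.7 -28.   69.5] y-yaw 7.13 z [ 0.  0. -1.] F [-0.15 -4.32 -0.09] w -0.2 1.941167777404189 [-0.29  0.18  1.91  0.    1.04 -0.42]
```

View pics/g6.png

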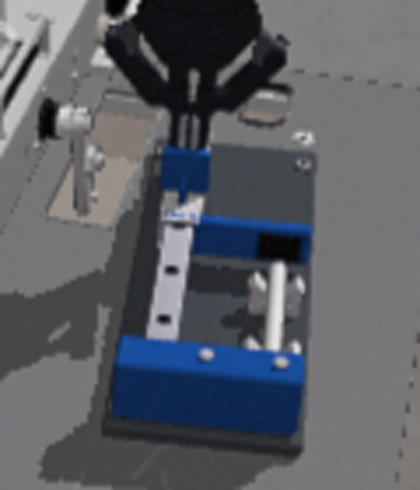

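The ledge top is now at crop row ~152, which puts the sleeve at about 39-40 mm. From here I push in small increments and watch the force.

>>> step_arm([
  [[0,0,0],[-0.0001,0.0004,0],0.0],
  [[0,0,0],[0,0.0004,0],0.0],
  [[0,0,0],[-0.0001,0.0004,0],0.0],
  [[0,0,0],[0,0.0004,0],0.0],
])

```text
t: 17.25
eef_pos: [508.5, -26.4, 69.5]
tcp_rot: [0.0, 0.662, 0.75, 0.0]
wrist_force: [-1.5, -3.9, 0.6]
gripper_width: 0.2
finger_force: 2.0
```

>>> step_arm([
  [[0,0,0],[-0.0001,0.0004,0],0.0],
  [[0,0,0],[0,0.0004,0],0.0],
  [[0,0,0],[-0.0001,0.0004,0],0.0],
  [[0,0,0],[0,0.0004,0],0.0],
])

```text
t: 17.75
eef_pos: [508.3, -24.7, 69.5]
tcp_rot: [-0.0, 0.662, 0.75, 0.0]
wrist_force: [-0.6, -1.0, -0.6]
gripper_width: 0.2
finger_force: 0.8
```

The friction dropped, so the button may have snapped. I'll use smaller increments now.

>>> step_arm([
  [[0,0,0],[0,0.0003,0],0.0],
  [[0,0,0],[0,0.0003,0],0.0],
  [[0,0,0],[0,0,0],0.0],
])

```text
t: 18.12
eef_pos: [508.3, -24.2, 69.5]
tcp_rot: [-0.0, 0.662, 0.75, 0.0]
wrist_force: [0.5, -1.2, -0.4]
gripper_width: -0.0
finger_force: 0.6
```

>>> step_arm([
  [[0,0,0],[0,0.0003,0],0.0],
  [[0,0,0],[0,0.0003,0],0.0],
])

```text
t: 18.38
eef_pos: [508.3, -23.9, 69.5]
tcp_rot: [0.0, 0.662, 0.75, -0.0]
wrist_force: [-1.1, -4.2, -0.6]
gripper_width: 0.1
finger_force: 1.7
```

>>> step_arm([
  [[0,0,0],[0,0.0002,0],0.0],
  [[0,0,0],[0,0.0001,0],0.0],
])

```text
t: 18.62
eef_pos: [508.2, -23.8, 69.5]
tcp_rot: [0.0, 0.662, 0.75, -0.0]
wrist_force: [-0.9, -5.3, 0.4]
gripper_width: 0.1
finger_force: 2.6
```

>>> step_arm([
  [[0,0,0],[0,0.0002,0],0.0],
  [[0,0,0],[0,0,0],0.0],
])

```text
t: 18.88
eef_pos: [508.3, -23.8, 69.5]
tcp_rot: [0.0, 0.662, 0.75, -0.001]
wrist_force: [-0.9, -6.0, -0.5]
gripper_width: 0.1
finger_force: 2.8
```

The tube is blocked at 6 N with no movement, so it is locked in the hole. I'll back off the ledge, rise clear and look.

>>> step_arm([
  [[0,0,0],[0,-0.002,0],0.0],
  [[0,0,0],[0,-0.001,0],0.0],
  [[0,0,0],[0,0,0.01],0.0],
  [[0,0,0],[0,0,0.03],0.0],
  [[0,0,0],[0,0,0.05],0.0],
  [[0,0,0],[-0.03,-0.03,0.03],0.0],
  [[0,0,0],[-0.05,-0.05,0],0.0],
  [[0,0,0],[-0.05,-0.05,0],0.0],
  [[0,0,0],[-0.05,-0.05,0],0.0],
  [[0,0,0],[0,-0.05,0],0.0],
  [[0,0,0],[0,0,0],0.0],
  [[0,0,0],[0,0,0],0.0],
])

```text
t: 20.38
eef_pos: [345.8, -238.3, 189.8]
tcp_rot: [-0.0, 0.662, 0.75, 0.0]
wrist_force: [0.5, -0.5, -0.7]
gripper_width: -0.5
finger_force: 0.0
```

```bash
python3 - <<'E'
from h import *;st()
import cv2
a=manip.get_image('side')[120:260,260:380,::-1];b=manip.get_image('top')[200:290,260:410,::-1]
c=np.zeros((490,800,3),np.uint8);c[:,:420]=cv2.resize(a,(420,490),interpolation=2);c[:228,420:]=cv2.resize(b,(380,228),interpolation=2)
cv2.imwrite('pics/g7.png',c)
E
```

```text
20.375 [ 345.8 -238.3  189.8] y-yaw 7.12 z [ 0.     0.001 -1.   ] F [ 0.5  -0.45 -0.71] w -0.5 0.0 [-0.89 -0.23  2.06  0.    1.31 -1.02]
```

View pics/g7.png

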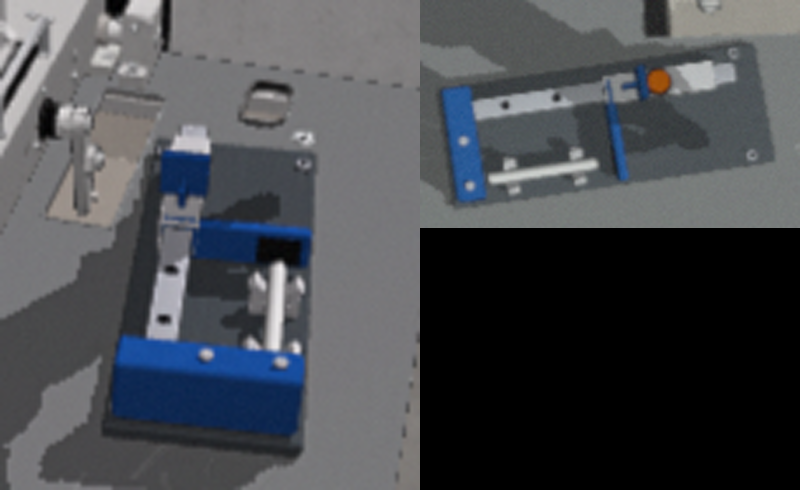

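The jaw has closed by about 43 mm (top crop column 655 to 612). The shaft lies in both Vs at (490-597, 170), and the robot is clear. Handing in.

```bash
python3 -c "
from rig import manip
print(manip.hand_in())"
```

```text
the job is handed in; nothing more can be done
None
```

The job is handed in, with no verdict returned: the shaft lies in both V blocks and the outer tube stopped solid at about 43 mm after a drop in friction, so I take the button to have snapped up there; the highest push I read was about 6 N, and I did not go near the other things on the table.

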